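# Load the carved block and set the press to the third click

## Robot

A 7-joint arm with a two-finger parallel gripper is mounted at the origin on the work surface. World frame = base frame: x ahead of the robot, y to its left, z up, the work surface at z = 0. Lengths are in mm, angles in rad, forces in N, time in s.
With the tool pointing down it reaches from about 425 to 875 mm from the base axis. Payload 4.7 kg.
Tool frame: the origin (TCP) lies between the finger pads; the fingertips stand 14 mm ahead of it and the grasp point (between the pads) lies 5 mm behind it; z points along the fingers, y is the line along which they close (so a half turn about z gives the same grasp; the last joint's range is limited). The gripper opens to 87 mm and grips with 3 to 60 N. Pads are 19 mm wide; open, the fingers measure 117 mm over their backs; the gripper's body (75 mm by 190 mm) begins 51 mm behind the grasp point.
Start: joints at [-1.221, 0.321, -0.07, 1.45, 0.023, 1.371, -0.057], TCP at [214.218, 613.706, 236.587] pointing down, gripper open.
Joint ranges: [-2.86, 2.86], [-0.3, 2.09], [-1.38, 1.24], [0.06, 2.45], [-1.56, 4.7], [0.09, 2.05], [-2.69, 2.69]. Speed limits (rad/s): [2.57, 2.57, 3.14, 3.14, 3.14, 3.14, 3.14].

## Interface

Orientations are given as a rotation vector (axis times angle).
In Python, from workcell import env, grab_frame gives the robot as it stands.
- The arm moves only by the tool drive_tool, never from a script. Its argument "deltas" is a list of rows, each an object with "delta_pos": the shift along the tool's x, y, z in m, a list of three; "turn": the turn, a rotation vector about the tool's x, y, z in degrees, a list of three; "hand": the gripper command: -1 is fully open, 1 is shut, values between are in proportion. In form: [{"delta_pos": [x, y, z], "turn": [rx, ry, rz], "hand": hand}, ...]. A call has 1 to 20 rows; each row is the pose to reach, as a shift and turn from the pose commanded when the call began, along the tool's axes at that moment; what a row does not reach only later rows make up. A row lasts 1/12 s, in which the tool goes at most 41.7 mm and 7.16 degrees, less where a joint would pass 70% of its speed; a pose out of reach is approached as far as the arm can. A call with a gripper value outside its range is refused whole. The fingers move at their own pace and stop on an object; "newtons" is the grip in N (left out, the last holds). Time passes only in rows, so rows that repeat a pose let the fingers close. It gives the time, the measured TCP pose, the force, the opening and the grip force at its end, in the units of the state.
- env.observe(): the state, without advancing time (a new reading comes with each control period).
- grab_frame(name): name is "side" or "top"; returns a dict with "pixels" (420x560x3 uint8, red, green, blue), "fx", "fy", "cx", "cy" (pixels), "eye" and "rotation" of the camera in the world. Camera axes: x right, y down, z forward; pixel columns grow to the right and rows downward; lengths in mm; the calibration is good to about 2 mm. A picture is of the moment at which its call begins. There is no depth.
- env.job_done(): hands the job in; it is judged then, once.
The state is a dict: "clock": time; "joints": joint angles; "qd": joint speeds; "tau": joint torques, N m; "ee_pos": TCP position; "ee_rot": TCP orientation; "wrist_force": force on the tool from outside, world axes, zero at the start; "torque": the same for the moment, N m; "opening": finger opening in mm; "grasp_force": force on a finger pad.
Only numpy, scipy, OpenCV 4.12 (cv2) and the standard library are available. Lean on these libraries where they do the work, as an engineer would, in place of code of your own. Each camera call takes 0.05 s, during which the arm holds its last target. There are 200 camera calls.

## Task

The carved lino block is ready to print: lower it gently into the pocket of the card jig on the press bed, carved side up, flat and square, and let go of it. Then take the red pressure dial, back it off (anticlockwise) to its open stop, and turn it up clockwise, counting the clicks, to the third one and not past it, so that it matches the far black dial. Finish with your grip still on the red dial, holding it on the third click while I tighten its clamp, and leave everything else on the table where it stands.

Things in the scene. Friction and masses are not known exactly. Their poses are not given: they have to be found in the camera images.
- lino_block: Carved printing block, plywood with a grey-blue lino face cut with a pale leaf pattern: 60 (its x) x 90 (its y) x 24 mm high (its z), about 0.1 kg. Lies on the table face up. Origin: centre of the underside; z up out of the carved face.
- press: Small green etching press, fixed to the table at some place and yaw. Its bed (140 x 420 mm, top 75 mm above the table) runs along its y. A bridge crosses the bed 100 mm in +y of the origin (crosshead 214 mm in x, 90 mm in y, top at 185 mm) and carries the red dial at its -x end and a black one at its +x end. Origin: on the table under the middle of the bed; z up.
- pocket (a point): Centre of the pocket's floor in the jig, 90 mm in -y of the press origin, 75 mm above the table; axes as the press. The jig is a card-brown board 130 x 150 x 8 mm fixed on the bed; its pocket is a cut-out 64 (x) x 94 mm (y), 8 mm deep down to the bed, the upper 5 mm of its walls bevelled outwards by 3 mm (white). The block fits either way round, 2 mm to spare each side, and stands 16 mm proud.
- dial (a joint): Angle (rad) of the red dial: 0 at its open stop (hard), growing clockwise seen from above. A sprung ball clicks into a notch every 0.393 rad (22.5 deg): it rests at 0, 0.393, 0.785, 1.178 (third click), 1.571.. About 0.15 N m carries it over the hump half way between; let go, it falls into the nearest click. It starts on the first or second click.
- red_dial: The red dial, turning about its z (up): a 50 mm round flange, its top 12 mm above the origin, with an upright grip bar on it, 52 mm long (its x) x 14 wide (its y) x 28 high. Origin: on the axis, 191 mm above the table. A white line on the bar marks its pointer end (-x). At the open stop it points along the press's -x, to the large white dot on the collar; the red dot marks the third click.
- dial_mid (a point): Middle of the red bar, on the dial's axis, 14 mm below the bar's top and above the flange, 217 mm above the table; axes as the bar. It lies 90 mm in -x and 100 mm in +y of the press origin. The black far dial, of the same shape, stands 180 mm away in the press's +x, fixed on its third click. Nothing else nearby is higher than these bars.
- blank_block: Uncut brown lino block, 75 x 75 x 24 mm, lying on the table; not needed. Origin: centre of the underside.
- ink_jar: Dark blue ink jar with black cap, 56 mm diameter, 55 mm high, standing on the table. Origin: centre of the underside.
- brayer: Hand ink roller lying on the left: black rubber roller 80 mm wide, 32 mm diameter, with a wooden handle reaching 145 mm in its -x. Origin: on the table under the roller.
- palette_knife: Palette knife lying on the table along its x, on the right.
- flask: Orange drinking flask with black cap, 72 mm diameter, 240 mm high, standing at the back left. Origin: centre of the underside.
- water_bottle: Pale water bottle, 54 mm diameter, 170 mm high, standing at the back. Origin: centre of the underside.
- palette: White flower-shaped paint palette, 106 mm across, 15 mm high, on the right. Origin: centre of the underside.
- brush: Paint brush lying on the table along its x, on the left.
Mind the look-alikes: they are no part of the job. Leave any purple look-alike of the lino_block alone.

How it is judged:
By the outcome, as a careful person would: the job done as asked, in the order asked, and still so for the second after the job is handed in, while the arm keeps its last pose, push and grip.
It also fails if it takes over 64 s, if anything falls off the work surface, if the arm or the gripper's body presses on something with over 40 N, if the wrist force passes 120 N, or if a joint passes its speed limit or range.

## Working session

There is one attempt and no reset: what is moved stays moved. The work goes in short steps, Python scripts to look and compute and a tool call to move; the robot and the scene stay as the last step left them, time stands still between calls to the robot, and variables do not carry over. Pictures are saved under pics/ and viewed, at most 10 in all, crops included, and the job is handed in when it is done.

Besides the shell and the picture viewer there is one more tool, called after "Request:" as name([rows], argument=value, ...), one row to a line, values as JSON. drive_tool: Moves the arm, as the interface text tells. Its arguments: {"type":"object","properties":{"deltas":{"type":"array"},"newtons":{"type":"number"}},"required":["deltas"]}

```bash
mkdir -p pics
python3 - <<'E'
from workcell import env, grab_frame
import cv2,json,pickle
for n in("side","top"):
    f=grab_frame(n); cv2.imwrite(f"pics/{n}0.png",f["pixels"][:,:,::-1]); pickle.dump(f,open(f"{n}0.pkl","wb"))
    print(n,f["fx"],f["cx"],f["cy"],f["eye"],f["rotation"])
print(env.observe())
E
```

```text
side 442.1841079046709 280.83505515839784 205.1626089003337 [ 462.00637415 -967.91350968 1084.62844684] [-2.3600567   0.07204961 -0.04211087]
top 487.95838225620116 280.8156258283776 210.00879862027853 [ 381.59573385   -5.24606692 1675.68849287] [-2.16428652  2.19214667 -0.10705857]
{'clock': 0.1, 'joints': array([-1.22091402,  0.32174276, -0.07011426,  1.45156692,  0.02259973,
        1.37080771, -0.05691654]), 'qd': array([-0.00031258, -0.00075984,  0.00093107, -0.00268288, -0.00101695,
       -0.00018655,  0.00011221]), 'tau': array([-7.29861422e-04, -4.92567551e+01, -4.06101560e-01, -3.13399923e+01,
       -6.43468439e-02,  3.95039935e-02,  6.10413053e-05]), 'ee_pos': array([214.0489405 , 613.23486461, 235.56808094]), 'ee_rot': array([-5.24875255e-01, -3.09722587e+00,  2.70954384e-03]), 'wrist_force': array([0.76026877, 0.28004388, 0.08017708]), 'torque': array([ 0.04109234, -0.00051874,  0.00455859]), 'grasp_force': 0.0, 'opening': 87.33445039336924}
```

View pics/top0.png

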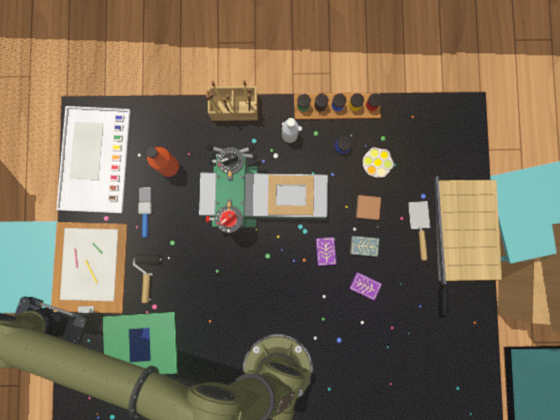

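View pics/side0.png

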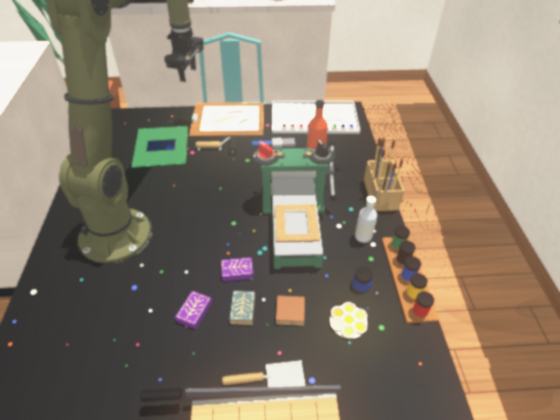

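The top view has world +x up and +y left. The press is near (265,195) at about zero yaw, with the red dial at (228,219) and the jig pocket at (291,195). The grey-blue block is at (365,246), and the two purple look-alikes are beside it. I'll enlarge the crops next.

Run:
```python
import cv2,pickle
import numpy as np
t=pickle.load(open("top0.pkl","rb"))["pixels"][:,:,::-1]
a=cv2.resize(t[140:265,195:395],None,fx=4,fy=4,interpolation=cv2.INTER_CUBIC)
cv2.imwrite("pics/c1.png",a)
s=pickle.load(open("side0.pkl","rb"))["pixels"][:,:,::-1]
b=cv2.resize(s[135:335,220:340],None,fx=4,fy=4,interpolation=cv2.INTER_CUBIC)
b=np.hstack([b[:400],b[400:]])[:, :]  # two stacked halves side by side
b=cv2.resize(s[135:335,205:345],None,fx=4,fy=4,interpolation=cv2.INTER_CUBIC)
b=b[0:600] if False else b
cv2.imwrite("pics/c2.png",cv2.resize(s[135:335,205:355],None,fx=3,fy=3,interpolation=cv2.INTER_CUBIC))
```

```text
(no output)
```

View pics/c1.png

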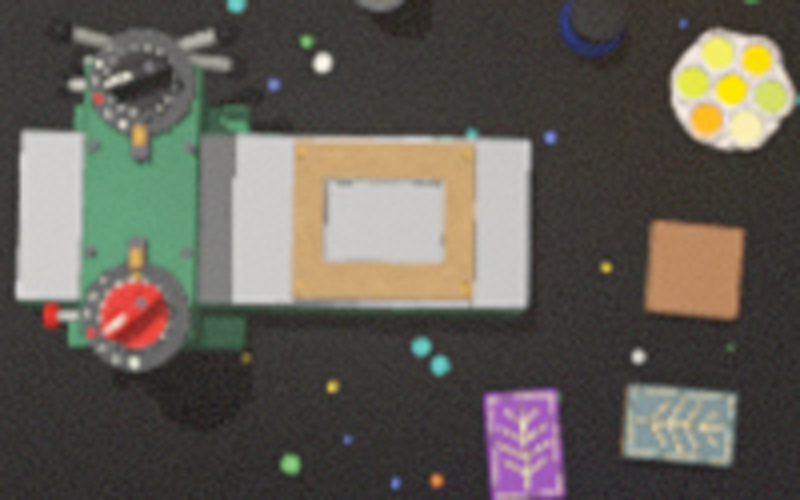

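View pics/c2.png

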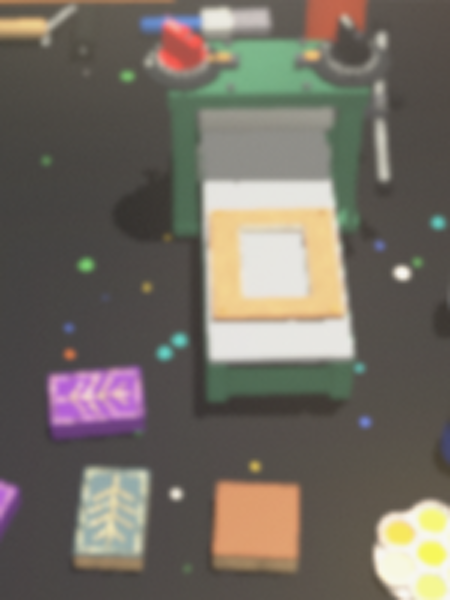

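In the top crop the block's top face is centred near (680,426), and the pocket is at (384,221). The red pointer is on about click 2. The side crop shows the same layout, with the block at (114,512) and the jig at (275,262). I'll fit the poses from corners in both views.

```bash
cat > h.py <<'E'
import numpy as np,pickle
from scipy.spatial.transform import Rotation as R
from scipy.optimize import least_squares
def proj(f,P):
    c=R.from_rotvec(f["rotation"]).inv().apply(np.asarray(P,float)-f["eye"])
    return c[:,:2]/c[:,2:]*[f["fx"],f["fy"]]+[f["cx"],f["cy"]]
def place(p,P):
    P=np.array(P,float); c,s=np.cos(p[2]),np.sin(p[2])
    return np.c_[P[:,0]*c-P[:,1]*s+p[0],P[:,0]*s+P[:,1]*c+p[1],P[:,2]]
def fit(views,p0):
    r=lambda p:np.concatenate([(proj(f,place(p,P))-uv).ravel() for f,P,uv in views])
    s=least_squares(r,p0); return s.x,np.abs(s.fun).mean()
def rel(p):
    "shift along tool axes (mm) and turn from measured pose to world point/yaw"
    from workcell import env
    o=env.observe(); M=R.from_rotvec(o["ee_rot"]); x=M.apply([1,0,0])
    return M.inv().apply(np.array(p)-o["ee_pos"]).round(1), np.degrees(np.arctan2(x[1],x[0])).round(1)
E
python3 - <<'E'
from h import *
t,s=[pickle.load(open(n+"0.pkl","rb")) for n in("top","side")]
T=lambda a:(np.array(a)+.5)/4-.5+[195,140]
S=lambda a:(np.array(a)+.5)/3-.5+[205,135]
# corner order (+x+y),(+x-y),(-x-y),(-x+y)
q=lambda a,b,z,cx=0,cy=0:[(cx+a,cy+b,z),(cx+a,cy-b,z),(cx-a,cy-b,z),(cx-a,cy+b,z)]
Bt=(t,q(30,45,24),T([(627,385),(737,393),(733,466),(621,458)]))
Bs=(s,q(30,45,24),S([(151,470),(144,556),(77,555),(85,468)]))
Jt=(t,q(65,75,83,0,-90),T([(295,142),(475,142),(475,299),(293,299)]))
Dt=(t,q(70,210,75),T([(22,131),(530,138),(528,306),(16,299)]))
Js=(s,q(65,75,83,0,-90),S([(332,208),(344,315),(212,317),(209,210)]))
for n,v,p in(("block",[[Bt],[Bs],[Bt,Bs]],[600,-170,0]),("press",[[Jt],[Dt],[Jt,Dt],[Js],[Jt,Dt,Js]],[650,50,0])):
    for w in v: x,e=fit(w,p); print(n,x[:2].round(1),np.degrees(x[2]).round(2),e.round(2))
P=x
for nm,p in(("pocket",(0,-90,75)),("dial",(-90,100,217)),("dial_flange",(-90,100,203))):
    w=place(P,[p]); print(nm,w.round(1),"top crop px",((proj(t,w)-[195,140]+.5)*4-.5).round(),"side",((proj(s,w)-[205,135]+.5)*3-.5).round())
b,_=fit([Bt,Bs],[600,-170,0]); print(rel([b[0],b[1],150]))
from workcell import env
o=env.observe(); print("tip px",proj(s,[o["ee_pos"]]),proj(t,[o["ee_pos"]]))
E
```

```text
block [ 406.6 -299.5] -5.09 0.43
block [ 409.7 -300.8] -4.65 0.21
block [ 408.5 -300.2] -4.81 0.47
press [578.5  38.9] -0.93 0.14
press [580.8  39.8] -1.54 0.11
press [580.1  39.3] -1.5 0.25
press [580.8  38.7] -2.12 0.13
press [580.1  39.2] -1.58 0.25
pocket [[577.6 -50.8  75. ]] top crop px [[384. 221.]] side [[274. 265.]]
dial [[492.9 141.6 217. ]] top crop px [[134. 313.]] side [[182.  43.]]
dial_flange [[492.9 141.6 203. ]] top crop px [[136. 314.]] side [[182.  53.]]
(array([-484.5, -798.2,   87. ]), np.float64(160.8))
tip px [[187.87706701  71.45870803]] [[ 64.87091239 315.40963988]]
```

```bash
cat >> h.py <<'E'
def way(*ws):
    for p,yaw in ws:
        d,y=rel(p); print((d/1000).round(4).tolist(),"turn z",round((y-yaw+180)%360-180,1))
E
python3 - <<'E'
from h import *
way(([540,260,330],135),([560,-80,330],100),([408.5,-300.2,200],85.2))
E
```

```text
[-0.4241, -0.2263, -0.094] turn z 25.8
[-0.555, -0.5407, -0.0934] turn z 60.8
[-0.4845, -0.7983, 0.037] turn z 75.6
```

Request:
drive_tool([
  {"delta_pos": [-0.424,-0.226,-0.094],"turn": [0,0,25.8],"hand": -1},
  {"delta_pos": [-0.424,-0.226,-0.094],"turn": [0,0,25.8],"hand": -1},
  {"delta_pos": [-0.424,-0.226,-0.094],"turn": [0,0,25.8],"hand": -1},
  {"delta_pos": [-0.424,-0.226,-0.094],"turn": [0,0,25.8],"hand": -1},
  {"delta_pos": [-0.424,-0.226,-0.094],"turn": [0,0,25.8],"hand": -1},
  {"delta_pos": [-0.424,-0.226,-0.094],"turn": [0,0,25.8],"hand": -1},
  {"delta_pos": [-0.424,-0.226,-0.094],"turn": [0,0,25.8],"hand": -1},
  {"delta_pos": [-0.424,-0.226,-0.094],"turn": [0,0,25.8],"hand": -1},
  {"delta_pos": [-0.424,-0.226,-0.094],"turn": [0,0,25.8],"hand": -1},
  {"delta_pos": [-0.424,-0.226,-0.094],"turn": [0,0,25.8],"hand": -1},
  {"delta_pos": [-0.424,-0.226,-0.094],"turn": [0,0,25.8],"hand": -1},
  {"delta_pos": [-0.424,-0.226,-0.094],"turn": [0,0,25.8],"hand": -1},
  {"delta_pos": [-0.555,-0.541,-0.093],"turn": [0,0,60.8],"hand": -1},
  {"delta_pos": [-0.555,-0.541,-0.093],"turn": [0,0,60.8],"hand": -1},
  {"delta_pos": [-0.555,-0.541,-0.093],"turn": [0,0,60.8],"hand": -1},
  {"delta_pos": [-0.555,-0.541,-0.093],"turn": [0,0,60.8],"hand": -1},
  {"delta_pos": [-0.555,-0.541,-0.093],"turn": [0,0,60.8],"hand": -1},
  {"delta_pos": [-0.555,-0.541,-0.093],"turn": [0,0,60.8],"hand": -1},
  {"delta_pos": [-0.555,-0.541,-0.093],"turn": [0,0,60.8],"hand": -1},
  {"delta_pos": [-0.555,-0.541,-0.093],"turn": [0,0,60.8],"hand": -1},
])

```text
clock: 1.77
ee_pos: [558.9, -74.1, 329.4]
ee_rot: [-2.02, -2.406, -0.0]
wrist_force: [0.8, -0.3, 0.2]
opening: 87.0
grasp_force: 0.0
```

Run:
```python
from h import *
way(([408.5,-300.2,150],85.2))
from workcell import env
print(env.observe())
```

```text
[-0.1968, -0.1873, 0.1793] turn z 14.8
{'clock': 1.7667, 'joints': array([-0.43691758,  0.11037719,  0.57529357,  1.53867416, -0.06056775,
        1.51054527,  0.31337117]), 'qd': array([ 0.58349623,  0.21615911,  0.42348265, -0.16988222, -0.15116752,
        0.00745697,  0.99984626]), 'tau': array([ -2.81465381, -34.94865417,   1.1312421 , -30.91653943,
         0.17989805,   0.32752077,  -1.08405333]), 'ee_pos': array([558.94987983, -74.05604696, 329.37986459]), 'ee_rot': array([-2.01958589e+00, -2.40582114e+00, -4.51420669e-04]), 'wrist_force': array([ 0.76491703, -0.34566977,  0.19782337]), 'torque': array([-0.07963743, -0.06112164, -0.02377541]), 'grasp_force': 0.0, 'opening': 86.96789596315786}
```

Request:
drive_tool([
  {"delta_pos": [-0.193,-0.187,0.13],"turn": [0,0,14.8],"hand": -1},
  {"delta_pos": [-0.193,-0.187,0.13],"turn": [0,0,14.8],"hand": -1},
  {"delta_pos": [-0.193,-0.187,0.13],"turn": [0,0,14.8],"hand": -1},
  {"delta_pos": [-0.193,-0.187,0.13],"turn": [0,0,14.8],"hand": -1},
  {"delta_pos": [-0.193,-0.187,0.13],"turn": [0,0,14.8],"hand": -1},
  {"delta_pos": [-0.193,-0.187,0.13],"turn": [0,0,14.8],"hand": -1},
  {"delta_pos": [-0.193,-0.187,0.13],"turn": [0,0,14.8],"hand": -1},
  {"delta_pos": [-0.193,-0.187,0.13],"turn": [0,0,14.8],"hand": -1},
  {"delta_pos": [-0.193,-0.187,0.13],"turn": [0,0,14.8],"hand": -1},
  {"delta_pos": [-0.193,-0.187,0.13],"turn": [0,0,14.8],"hand": -1},
  {"delta_pos": [-0.193,-0.187,0.13],"turn": [0,0,14.8],"hand": -1},
  {"delta_pos": [-0.193,-0.187,0.13],"turn": [0,0,14.8],"hand": -1},
  {"delta_pos": [-0.193,-0.187,0.13],"turn": [0,0,14.8],"hand": -1},
  {"delta_pos": [-0.193,-0.187,0.13],"turn": [0,0,14.8],"hand": -1},
])

```text
clock: 2.93
ee_pos: [409.6, -293.8, 199.9]
ee_rot: [2.311, 2.128, 0.001]
wrist_force: [0.6, -0.6, 1.0]
opening: 86.9
grasp_force: 0.0
```

Run:
```python
from h import *
way(([408.5,-300.2,80],85.2),([408.5,-300.2,25],85.2))
```

```text
[-0.0065, -0.0007, 0.1199] turn z 0.1
[-0.0065, -0.0007, 0.1749] turn z 0.1
```

Request:
drive_tool([
  {"delta_pos": [-0.0065,-0.0007,0.04],"turn": [0,0,0],"hand": -1},
  {"delta_pos": [-0.0065,-0.0007,0.08],"turn": [0,0,0],"hand": -1},
  {"delta_pos": [-0.0065,-0.0007,0.12],"turn": [0,0,0],"hand": -1},
  {"delta_pos": [-0.0065,-0.0007,0.14],"turn": [0,0,0],"hand": -1},
  {"delta_pos": [-0.0065,-0.0007,0.155],"turn": [0,0,0],"hand": -1},
  {"delta_pos": [-0.0065,-0.0007,0.165],"turn": [0,0,0],"hand": -1},
  {"delta_pos": [-0.0065,-0.0007,0.175],"turn": [0,0,0],"hand": -1},
  {"delta_pos": [-0.0065,-0.0007,0.175],"turn": [0,0,0],"hand": -1},
  {"delta_pos": [-0.0065,-0.0007,0.175],"turn": [0,0,0],"hand": -1},
])

```text
clock: 3.68
ee_pos: [407.9, -301.1, 24.9]
ee_rot: [2.313, 2.126, 0.0]
wrist_force: [0.7, 0.4, 0.2]
opening: 87.4
grasp_force: 0.0
```

Run:
```python
from h import *
way(([408.5,-300.2,25],85.2))
from workcell import grab_frame
import cv2
out=[]
for n in("side","top"):
    f=grab_frame(n);u,v=proj(f,[[408,-300,40]])[0].astype(int)
    out.append(cv2.resize(f["pixels"][v-50:v+50,u-50:u+50,::-1],None,fx=4,fy=4,interpolation=2))
cv2.imwrite("pics/g1.png",np.hstack(out))
```

```text
[0.0009, 0.0006, -0.0001] turn z 0.0
```

View pics/g1.png

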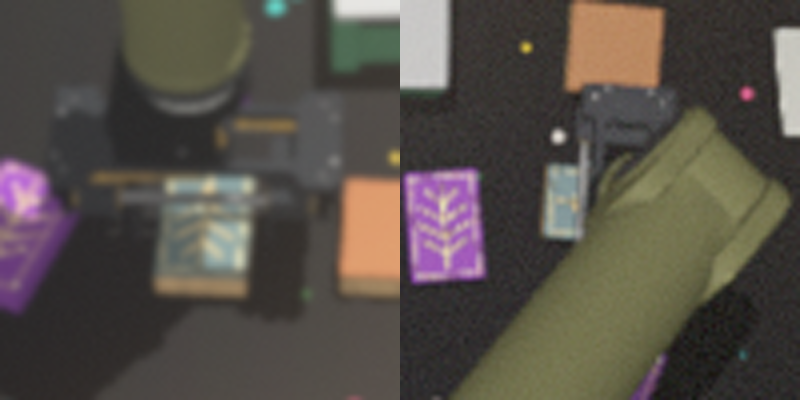

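The block at side-crop (205,230) sits between the open fingers, and the neighbours are clear. I'll close the fingers.

Request:
drive_tool([
  {"delta_pos": [0.0009,0.0006,0],"turn": [0,0,0],"hand": 1},
  {"delta_pos": [0.0009,0.0006,0],"turn": [0,0,0],"hand": 1},
  {"delta_pos": [0.0009,0.0006,0],"turn": [0,0,0],"hand": 1},
  {"delta_pos": [0.0009,0.0006,0],"turn": [0,0,0],"hand": 1},
  {"delta_pos": [0.0009,0.0006,0],"turn": [0,0,0],"hand": 1},
  {"delta_pos": [0.0009,0.0006,0],"turn": [0,0,0],"hand": 1},
  {"delta_pos": [0.0009,0.0006,0],"turn": [0,0,0],"hand": 1},
  {"delta_pos": [0.0009,0.0006,0],"turn": [0,0,0],"hand": 1},
], newtons=20)

```text
clock: 4.45
ee_pos: [408.3, -300.2, 24.7]
ee_rot: [2.313, 2.126, 0.001]
wrist_force: [0.1, -0.0, 2.3]
opening: 59.8
grasp_force: 19.9
```

Run:
```python
from h import *
way(([408.5,-300.2,160],85.2),([577.6,-50.8,160],88.4))
```

```text
[-0.0, 0.0002, -0.1353] turn z 0.0
[0.2628, 0.1477, -0.1352] turn z -3.2
```

Request:
drive_tool([
  {"delta_pos": [0,0,-0.01],"turn": [0,0,0],"hand": 1},
  {"delta_pos": [0,0,-0.03],"turn": [0,0,0],"hand": 1},
  {"delta_pos": [0,0,-0.06],"turn": [0,0,0],"hand": 1},
  {"delta_pos": [0,0,-0.09],"turn": [0,0,0],"hand": 1},
  {"delta_pos": [0,0,-0.12],"turn": [0,0,0],"hand": 1},
  {"delta_pos": [0,0,-0.135],"turn": [0,0,0],"hand": 1},
  {"delta_pos": [0.026,0.015,-0.135],"turn": [0,0,0],"hand": 1},
  {"delta_pos": [0.052,0.03,-0.135],"turn": [0,0,-1],"hand": 1},
  {"delta_pos": [0.078,0.045,-0.135],"turn": [0,0,-1],"hand": 1},
  {"delta_pos": [0.105,0.06,-0.135],"turn": [0,0,-2],"hand": 1},
  {"delta_pos": [0.131,0.074,-0.135],"turn": [0,0,-2],"hand": 1},
  {"delta_pos": [0.157,0.088,-0.135],"turn": [0,0,-3],"hand": 1},
  {"delta_pos": [0.183,0.103,-0.135],"turn": [0,0,-3.2],"hand": 1},
  {"delta_pos": [0.21,0.118,-0.135],"turn": [0,0,-3.2],"hand": 1},
  {"delta_pos": [0.236,0.133,-0.135],"turn": [0,0,-3.2],"hand": 1},
  {"delta_pos": [0.255,0.143,-0.135],"turn": [0,0,-3.2],"hand": 1},
  {"delta_pos": [0.263,0.148,-0.135],"turn": [0,0,-3.2],"hand": 1},
  {"delta_pos": [0.263,0.148,-0.135],"turn": [0,0,-3.2],"hand": 1},
  {"delta_pos": [0.263,0.148,-0.135],"turn": [0,0,-3.2],"hand": 1},
])

```text
clock: 6.03
ee_pos: [577.1, -51.8, 159.5]
ee_rot: [2.253, 2.189, -0.003]
wrist_force: [0.6, -1.0, -0.5]
opening: 59.6
grasp_force: 19.9
```

Run:
```python
from h import *
way(([577.6,-50.8,108],88.4),([577.6,-50.8,98],88.4))
from workcell import grab_frame
import cv2
out=[]
for n in("side","top"):
    f=grab_frame(n);pickle.dump(f,open(n+"2.pkl","wb"));u,v=proj(f,[[577,-50,130]])[0].astype(int);print(u,v)
    out.append(cv2.resize(f["pixels"][v-50:v+50,u-40:u+40,::-1],None,fx=5,fy=5,interpolation=2))
cv2.imwrite("pics/g2.png",np.hstack(out))
```

```text
[0.0011, 0.0005, 0.0515] turn z -0.1
[0.0011, 0.0005, 0.0615] turn z -0.1
296 210
290 192
```

View pics/g2.png

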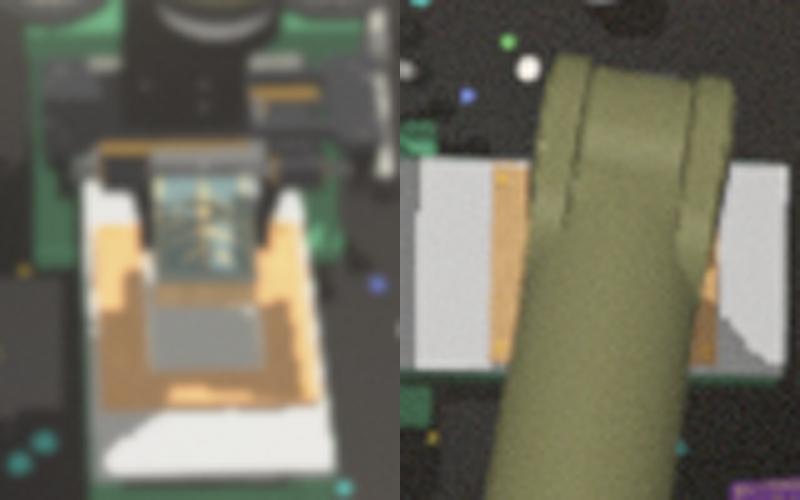

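The side crop shows the block held level, its near top edge from (154,281) to (249,281), above the pocket whose near edge runs about (150,367)-(262,370). The jig's near corners are at (103,408) and (322,403). I'll check the offset along the block.

Run:
```python
from h import *
f=pickle.load(open("side2.pkl","rb"))
C=lambda P:((proj(f,P)-[256,160]+.5)*5-.5).round(1).tolist()
p=[577.1,-51.8,np.radians(88.4-90)]
print("block near top/bottom",C(place(p,[(-30,-45,158.5),(30,-45,158.5),(-30,-45,134.5),(30,-45,134.5)])))
print("shift +5 y",C(place([577.1,-46.8,p[2]],[(-30,-45,158.5),(30,-45,158.5)])))
P=[580.1,39.2,np.radians(-1.58)]
print("jig near",C(place(P,[(-65,-165,83),(65,-165,83)])))
print("pocket near: upper rim, floor",C(place(P,[(-35,-140,83),(35,-140,83),(-32,-137,75),(32,-137,75)])))
```

```text
block near top/bottom [[158.9, 279.9], [262.8, 277.8], [158.1, 308.2], [260.6, 306.0]]
shift +5 y [[158.3, 273.6], [261.8, 271.5]]
jig near [[100.5, 404.5], [319.7, 399.6]]
pocket near: upper rim, floor [[149.3, 371.4], [265.8, 368.9], [153.8, 376.3], [259.7, 373.9]]
```

Request:
drive_tool([
  {"delta_pos": [0.0005,0.001,0.015],"turn": [0,0,-0.1],"hand": 1},
  {"delta_pos": [0.0005,0.001,0.03],"turn": [0,0,-0.1],"hand": 1},
  {"delta_pos": [0.0005,0.001,0.04],"turn": [0,0,-0.1],"hand": 1},
  {"delta_pos": [0.0005,0.001,0.047],"turn": [0,0,-0.1],"hand": 1},
  {"delta_pos": [0.0005,0.001,0.05],"turn": [0,0,-0.1],"hand": 1},
  {"delta_pos": [0.0005,0.001,0.052],"turn": [0,0,-0.1],"hand": 1},
  {"delta_pos": [0.0005,0.001,0.053],"turn": [0,0,-0.1],"hand": 1},
  {"delta_pos": [0.0005,0.001,0.053],"turn": [0,0,-0.1],"hand": 1},
])

```text
clock: 6.8
ee_pos: [579.1, -50.3, 107.0]
ee_rot: [2.251, 2.191, 0.001]
wrist_force: [-0.4, 0.3, -0.9]
opening: 59.8
grasp_force: 19.9
```

Run:
```python
from h import *
from workcell import grab_frame
import cv2
f=grab_frame("side");pickle.dump(f,open("side3.pkl","wb"))
cv2.imwrite("pics/g3.png",cv2.resize(f["pixels"][190:250,260:330,::-1],None,fx=10,fy=10,interpolation=2))
C=lambda P:((proj(f,P)-[260,190]+.5)*10-.5).round().tolist()
r,y=rel([0,0,0]);from workcell import env;o=env.observe();e=o["ee_pos"];print(e,y)
p=[e[0],e[1],np.radians(y-90)];z=e[2]-25
print("block near top/bottom",C(place(p,[(-30,-45,z+24),(30,-45,z+24),(-30,-45,z),(30,-45,z)])))
P=[580.1,39.2,np.radians(-1.58)]
print("jig near",C(place(P,[(-65,-165,83),(65,-165,83)])))
print("pocket near rim",C(place(P,[(-35,-140,83),(35,-140,83)])))
```

```text
[579.16562013 -50.18263173 107.10523111] 88.5
block near top/bottom [[282.0, 377.0], [483.0, 373.0], [280.0, 431.0], [479.0, 426.0]]
jig near [[161.0, 510.0], [600.0, 500.0]]
pocket near rim [[259.0, 443.0], [492.0, 438.0]]
```

View pics/g3.png

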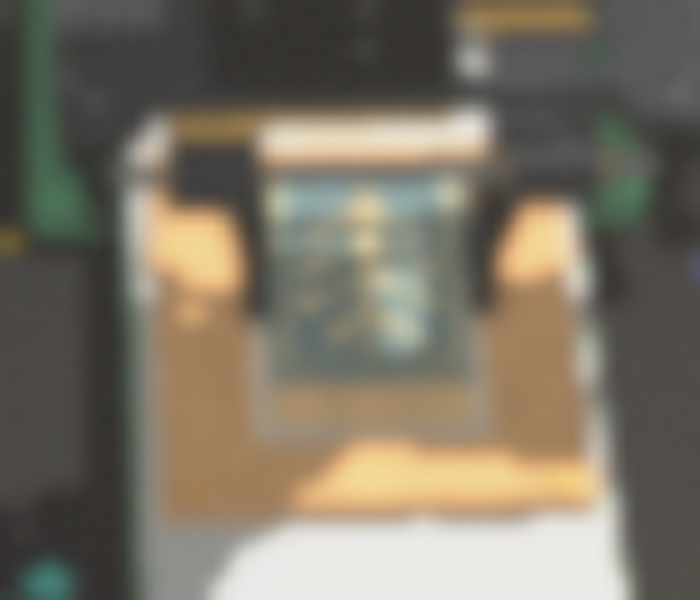

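The block, with its near bottom edge at about y=425 and x=275–473, sits over the pocket rim at x=253–490 with its near edge at y=440. It needs about 2 mm in -y and 0.7 mm in -x, then a gentle lowering.

Request:
drive_tool([
  {"delta_pos": [-0.002,-0.0007,0],"turn": [0,0,0],"hand": 1},
  {"delta_pos": [-0.002,-0.0007,0.001],"turn": [0,0,0],"hand": 1},
  {"delta_pos": [-0.002,-0.0007,0.002],"turn": [0,0,0],"hand": 1},
  {"delta_pos": [-0.002,-0.0007,0.003],"turn": [0,0,0],"hand": 1},
  {"delta_pos": [-0.002,-0.0007,0.004],"turn": [0,0,0],"hand": 1},
  {"delta_pos": [-0.002,-0.0007,0.005],"turn": [0,0,0],"hand": 1},
  {"delta_pos": [-0.002,-0.0007,0.005],"turn": [0,0,0],"hand": 1},
])

```text
clock: 7.43
ee_pos: [577.9, -51.9, 101.3]
ee_rot: [-2.251, -2.191, 0.0]
wrist_force: [0.7, 0.4, -0.9]
opening: 59.9
grasp_force: 19.9
```

Request:
drive_tool([
  {"delta_pos": [0,0,0.0007],"turn": [0,0,0],"hand": 1},
  {"delta_pos": [0,0,0.0014],"turn": [0,0,0],"hand": 1},
  {"delta_pos": [0,0,0.002],"turn": [0,0,0],"hand": 1},
  {"delta_pos": [0,0,0.002],"turn": [0,0,0],"hand": 1},
  {"delta_pos": [0,0,0.002],"turn": [0,0,0],"hand": 1},
])

```text
clock: 7.85
ee_pos: [578.1, -51.9, 99.8]
ee_rot: [-2.251, -2.191, -0.001]
wrist_force: [-1.1, -0.3, 1.7]
opening: 59.6
grasp_force: 19.9
```

Request:
drive_tool([
  {"delta_pos": [0,0,0.0005],"turn": [0,0,0],"hand": 1},
  {"delta_pos": [0,0,0.001],"turn": [0,0,0],"hand": 1},
  {"delta_pos": [0,0,0.001],"turn": [0,0,0],"hand": 1},
])

```text
clock: 8.1
ee_pos: [578.2, -51.9, 99.7]
ee_rot: [-2.251, -2.191, -0.001]
wrist_force: [-3.8, 0.7, 8.3]
opening: 60.3
grasp_force: 19.9
```

It's seated: the contact height matches the floor. I'll release and rise.

Request:
drive_tool([
  {"delta_pos": [0,0,0.0005],"turn": [0,0,0],"hand": 0.3},
  {"delta_pos": [0,0,0],"turn": [0,0,0],"hand": -0.3},
  {"delta_pos": [0,0,0],"turn": [0,0,0],"hand": -1},
  {"delta_pos": [0,0,0],"turn": [0,0,0],"hand": -1},
  {"delta_pos": [0,0,0],"turn": [0,0,0],"hand": -1},
  {"delta_pos": [0,0,0],"turn": [0,0,0],"hand": -1},
  {"delta_pos": [0,0,-0.005],"turn": [0,0,0],"hand": -1},
  {"delta_pos": [0,0,-0.015],"turn": [0,0,0],"hand": -1},
  {"delta_pos": [0,0,-0.035],"turn": [0,0,0],"hand": -1},
  {"delta_pos": [0,0,-0.075],"turn": [0,0,0],"hand": -1},
  {"delta_pos": [0,0,-0.115],"turn": [0,0,0],"hand": -1},
  {"delta_pos": [0,0,-0.155],"turn": [0,0,0],"hand": -1},
  {"delta_pos": [0,0,-0.19],"turn": [0,0,0],"hand": -1},
  {"delta_pos": [0,0,-0.19],"turn": [0,0,0],"hand": -1},
])

```text
clock: 9.27
ee_pos: [581.6, -53.1, 297.8]
ee_rot: [2.245, 2.184, 0.017]
wrist_force: [0.2, -0.9, 0.9]
opening: 87.0
grasp_force: 0.0
```

Run:
```python
from h import *
way(([492.9,141.6,280],133.4),([492.9,141.6,221],133.4))
from workcell import grab_frame
import cv2
f=grab_frame("side");pickle.dump(f,open("side4.pkl","wb"))
a=cv2.resize(f["pixels"][190:250,260:330,::-1],(400,343),interpolation=2)
b=cv2.resize(f["pixels"][130:190,245:315,::-1],(400,343),interpolation=2)
cv2.imwrite("pics/g4.png",np.hstack([a,b]))
C=lambda P:((proj(f,P)-[245,130]+.5)*400/70-.5).round().tolist()
P=[580.1,39.2,np.radians(-1.58)]
for th in (22.5,45):
  d=[np.array([-np.cos(np.radians(th)),np.sin(np.radians(th))])*26*s+[-90,100] for s in(1,-1)]
  print(th,"bar top ends (pointer, tail)",C(place(P,[(*q,231) for q in d])))
```

```text
[0.1921, -0.0942, 0.0168] turn z -45.0
[0.192, -0.0951, 0.0758] turn z -45.0
22.5 bar top ends (pointer, tail) [[75.0, 80.0], [163.0, 101.0]]
45 bar top ends (pointer, tail) [[85.0, 70.0], [153.0, 111.0]]
```

View pics/g4.png

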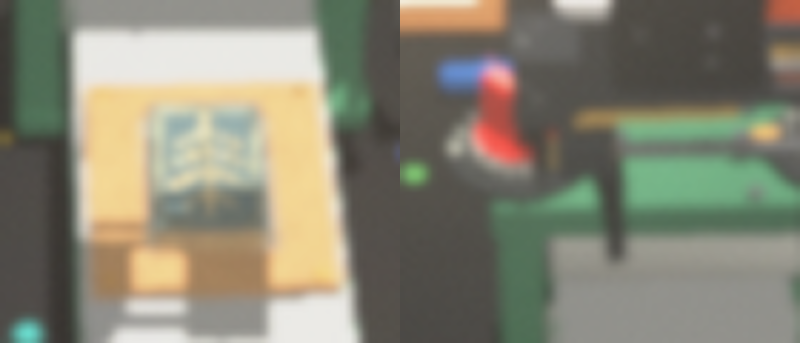

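The block lies flat and square in the pocket at left-panel (205,170). The red bar points to (490,65) in the right panel, which fits 45°, the second click. Next I'll move over the dial.

Request:
drive_tool([
  {"delta_pos": [0.04,-0.02,0.003],"turn": [0,0,-7],"hand": -1},
  {"delta_pos": [0.08,-0.04,0.006],"turn": [0,0,-14],"hand": -1},
  {"delta_pos": [0.115,-0.056,0.009],"turn": [0,0,-21],"hand": -1},
  {"delta_pos": [0.15,-0.073,0.012],"turn": [0,0,-28],"hand": -1},
  {"delta_pos": [0.18,-0.088,0.015],"turn": [0,0,-35],"hand": -1},
  {"delta_pos": [0.192,-0.0945,0.017],"turn": [0,0,-42],"hand": -1},
  {"delta_pos": [0.192,-0.0945,0.017],"turn": [0,0,-45],"hand": -1},
  {"delta_pos": [0.192,-0.0945,0.017],"turn": [0,0,-45],"hand": -1},
  {"delta_pos": [0.192,-0.0945,0.017],"turn": [0,0,-45],"hand": -1},
  {"delta_pos": [0.192,-0.0945,0.017],"turn": [0,0,-45],"hand": -1},
])

```text
clock: 10.15
ee_pos: [488.9, 141.4, 271.4]
ee_rot: [-1.246, -2.884, 0.001]
wrist_force: [0.1, -1.0, -0.2]
opening: 87.4
grasp_force: 0.0
```

Run:
```python
from h import *
way(([492.9,141.6,221],133.4))
from workcell import env; print(env.observe()["joints"].round(2))
```

```text
[-0.0025, 0.0031, 0.0504] turn z -0.1
[-0.75 -0.01  0.41  1.76  0.    1.39  0.42]
```

Request:
drive_tool([
  {"delta_pos": [-0.0025,0.003,0.01],"turn": [0,0,0],"hand": -1},
  {"delta_pos": [-0.0025,0.003,0.025],"turn": [0,0,0],"hand": -1},
  {"delta_pos": [-0.0025,0.003,0.037],"turn": [0,0,0],"hand": -1},
  {"delta_pos": [-0.0025,0.003,0.045],"turn": [0,0,0],"hand": -1},
  {"delta_pos": [-0.0025,0.003,0.05],"turn": [0,0,0],"hand": -1},
  {"delta_pos": [-0.0025,0.003,0.05],"turn": [0,0,0],"hand": -1},
  {"delta_pos": [-0.0025,0.003,0.05],"turn": [0,0,0],"hand": -1},
])

```text
clock: 10.73
ee_pos: [492.7, 142.5, 221.5]
ee_rot: [-1.242, -2.886, 0.0]
wrist_force: [0.2, -0.0, 0.5]
opening: 87.3
grasp_force: 0.0
```

Run:
```python
from h import *
way(([492.9,141.6,221],133.4))
from workcell import grab_frame
import cv2
out=[]
for n in("side","top"):
    f=grab_frame(n);u,v=proj(f,[[493,141,221]])[0].astype(int)
    out.append(cv2.resize(f["pixels"][v-30:v+30,u-30:u+30,::-1],(400,400),interpolation=2))
cv2.imwrite("pics/g5.png",np.hstack(out))
```

```text
[-0.0008, -0.0005, 0.0005] turn z 0.0
```

View pics/g5.png

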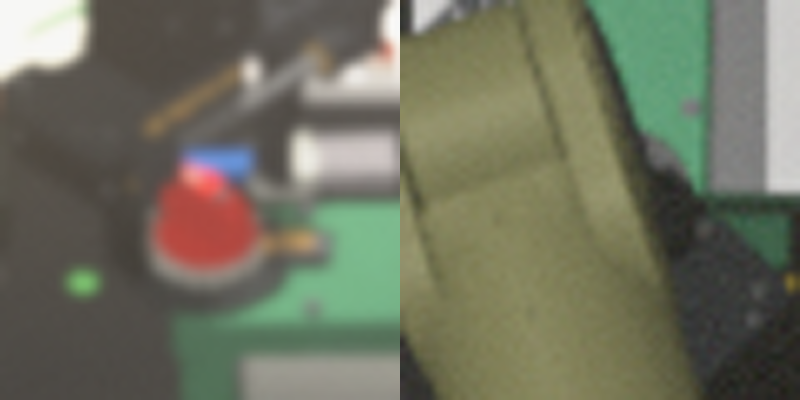

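The hand straddles the red bar, whose flange is at (207,230) in the left panel. I'll close gently first.

Request:
drive_tool([
  {"delta_pos": [0,0,0],"turn": [0,0,0],"hand": 1},
  {"delta_pos": [0,0,0],"turn": [0,0,0],"hand": 1},
  {"delta_pos": [0,0,0],"turn": [0,0,0],"hand": 1},
  {"delta_pos": [0,0,0],"turn": [0,0,0],"hand": 1},
  {"delta_pos": [0,0,0],"turn": [0,0,0],"hand": 1},
  {"delta_pos": [0,0,0],"turn": [0,0,0],"hand": 1},
  {"delta_pos": [0,0,0],"turn": [0,0,0],"hand": 1},
  {"delta_pos": [0,0,0],"turn": [0,0,0],"hand": 1},
  {"delta_pos": [0,0,0],"turn": [0,0,0],"hand": 1},
  {"delta_pos": [0,0,0],"turn": [0,0,0],"hand": 1},
  {"delta_pos": [0,0,0],"turn": [0,0,0],"hand": 1},
  {"delta_pos": [0,0,0],"turn": [0,0,0],"hand": 1},
], newtons=20)

```text
clock: 11.83
ee_pos: [493.0, 143.2, 221.7]
ee_rot: [1.241, 2.886, 0.003]
wrist_force: [2.8, 5.1, -1.2]
opening: 14.6
grasp_force: 2.3
```

Run:
```python
from h import *
way(([492.7,142.5,221.5],133.4))
from workcell import env; o=env.observe(); print(o["ee_pos"],o["wrist_force"],o["torque"],o["opening"])
```

```text
[-0.0004, -0.0007, 0.0002] turn z 0.1
[492.96267929 143.24034599 221.68798283] [ 2.82189642  5.08043744 -1.15004705] [ 1.06555165 -0.40508326  0.0271209 ] 14.555570754547002
```

Request:
drive_tool([
  {"delta_pos": [0,0.0007,0],"turn": [0,0,0],"hand": 1},
  {"delta_pos": [0,0.0007,0],"turn": [0,0,0],"hand": 1},
  {"delta_pos": [0,0.0007,0],"turn": [0,0,0],"hand": 1},
  {"delta_pos": [0,0.0007,0],"turn": [0,0,0],"hand": 1},
], newtons=45)

```text
clock: 12.17
ee_pos: [493.1, 143.6, 221.7]
ee_rot: [-1.241, -2.886, -0.001]
wrist_force: [0.2, 2.3, 0.0]
opening: 13.3
grasp_force: 45.0
```

Run:
```python
from h import *
way(([492.7,142.5,221.5],133.4))
from workcell import env; o=env.observe(); print(o["ee_pos"],o["wrist_force"],o["torque"],o["opening"])
```

```text
[-0.0005, -0.0011, 0.0002] turn z 0.1
[493.11972734 143.61093273 221.68917148] [0.15367127 2.28636706 0.00389863] [ 0.38076303 -0.01461511 -0.00826013] 13.3423768047627
```

Request:
drive_tool([
  {"delta_pos": [0,0,0],"turn": [0,0,-3],"hand": 1},
  {"delta_pos": [0,0,0],"turn": [0,0,-6],"hand": 1},
  {"delta_pos": [0,0,0],"turn": [0,0,-9],"hand": 1},
  {"delta_pos": [0,0,0],"turn": [0,0,-12],"hand": 1},
  {"delta_pos": [0,0,0],"turn": [0,0,-15],"hand": 1},
  {"delta_pos": [0,0,0],"turn": [0,0,-18],"hand": 1},
  {"delta_pos": [0,0,0],"turn": [0,0,-21],"hand": 1},
  {"delta_pos": [0,0,0],"turn": [0,0,-22.5],"hand": 1},
  {"delta_pos": [0,0,0],"turn": [0,0,-22.5],"hand": 1},
  {"delta_pos": [0,0,0],"turn": [0,0,-22.5],"hand": 1},
])

```text
clock: 13.0
ee_pos: [492.7, 143.0, 221.7]
ee_rot: [-0.655, -3.072, 0.001]
wrist_force: [-2.4, 0.8, 1.8]
opening: 13.5
grasp_force: 45.0
```

```bash
cat >> h.py <<'E'
def st():
    from workcell import env; o=env.observe(); print(o["clock"],o["ee_pos"].round(1),"yaw",rel([0,0,0])[1],"F",o["wrist_force"].round(1),"T",o["torque"].round(3),o["opening"].round(1),o["grasp_force"],"j",o["joints"].round(2))
E
python3 -c "from h import *;st()"
```

```text
Traceback (most recent call last):
  File "h.py", line 22, in st
    from workcell import env; o=env.observe(); print(o["clock"],o["ee_pos"].round(1),"yaw",rel([0,0,0])[1],"F",o["wrist_force"].round(1),"T",o["torque"].round(3),o["opening"].round(1),o["grasp_force"],"j",o["joints"].round(2))
                                                                                                                                                                  ^^^^^^^^^^^^^^^^^^
AttributeError: 'float' object has no attribute 'round'
```

Request:
drive_tool([
  {"delta_pos": [0,0,0],"turn": [0,0,-3],"hand": 1},
  {"delta_pos": [0,0,0],"turn": [0,0,-6],"hand": 1},
  {"delta_pos": [0,0,0],"turn": [0,0,-9],"hand": 1},
  {"delta_pos": [0,0,0],"turn": [0,0,-12],"hand": 1},
  {"delta_pos": [0,0,0],"turn": [0,0,-15],"hand": 1},
  {"delta_pos": [0,0,0],"turn": [0,0,-18],"hand": 1},
  {"delta_pos": [0,0,0],"turn": [0,0,-20.5],"hand": 1},
  {"delta_pos": [0,0,0],"turn": [0,0,-20.5],"hand": 1},
  {"delta_pos": [0,0,0],"turn": [0,0,-20.5],"hand": 1},
])

```text
clock: 13.75
ee_pos: [492.5, 142.4, 221.6]
ee_rot: [-0.099, -3.139, 0.002]
wrist_force: [-4.3, -1.4, 4.3]
opening: 13.9
grasp_force: 45.0
```

```bash
sed -i 's/o\["opening"\].round(1)/o["opening"]/' h.py
python3 -c "from h import *;st()"
```

```text
13.75 [492.5 142.4 221.6] yaw 176.4 F [-4.3 -1.4  4.3] T [-0.404  0.969  0.395] 13.947201213581394 45.00122937373817 j [-0.73  0.03  0.41  1.82 -0.01  1.29  1.19]
```

Request:
drive_tool([
  {"delta_pos": [0,0,0],"turn": [0,0,-1],"hand": 1},
  {"delta_pos": [0,0,0],"turn": [0,0,-2],"hand": 1},
  {"delta_pos": [0,0,0],"turn": [0,0,-2],"hand": 1},
  {"delta_pos": [0,0,0],"turn": [0,0,-2],"hand": 1},
])

```text
clock: 14.08
ee_pos: [492.6, 142.2, 221.7]
ee_rot: [-0.045, -3.14, 0.002]
wrist_force: [-4.4, -2.4, 5.3]
opening: 13.8
grasp_force: 45.0
```

```bash
python3 -c "from h import *;st()"
```

```text
14.0833 [492.6 142.2 221.7] yaw 178.4 F [-4.4 -2.4  5.3] T [-0.448  1.058 -0.03 ] 13.78843106672568 45.001223646104336 j [-0.73  0.03  0.4   1.82 -0.01  1.29  1.22]
```

Request:
drive_tool([
  {"delta_pos": [0,0,0],"turn": [0,0,-1],"hand": 1},
  {"delta_pos": [0,0,0],"turn": [0,0,-2],"hand": 1},
  {"delta_pos": [0,0,0],"turn": [0,0,-3],"hand": 1},
  {"delta_pos": [0,0,0],"turn": [0,0,-3],"hand": 1},
  {"delta_pos": [0,0,0],"turn": [0,0,-3],"hand": 1},
])

```text
clock: 14.5
ee_pos: [492.6, 142.2, 221.7]
ee_rot: [0.032, -3.14, 0.0]
wrist_force: [-4.7, -1.1, 3.9]
opening: 14.0
grasp_force: 45.0
```

```bash
python3 -c "from h import *;st()"
```

```text
14.5 [492.6 142.2 221.7] yaw -178.8 F [-4.7 -1.1  3.9] T [-0.393  1.093 -0.917] 14.042587087560294 45.002037305384874 j [-0.73  0.03  0.4   1.82 -0.01  1.29  1.27]
```

The hard stop is felt at the expected yaw of 178.4°. Now I'll turn clockwise click by click.

Request:
drive_tool([
  {"delta_pos": [0,0,0],"turn": [0,0,3],"hand": 1},
  {"delta_pos": [0,0,0],"turn": [0,0,6],"hand": 1},
  {"delta_pos": [0,0,0],"turn": [0,0,9],"hand": 1},
  {"delta_pos": [0,0,0],"turn": [0,0,12],"hand": 1},
  {"delta_pos": [0,0,0],"turn": [0,0,15],"hand": 1},
  {"delta_pos": [0,0,0],"turn": [0,0,18],"hand": 1},
  {"delta_pos": [0,0,0],"turn": [0,0,21],"hand": 1},
  {"delta_pos": [0,0,0],"turn": [0,0,24],"hand": 1},
  {"delta_pos": [0,0,0],"turn": [0,0,25.5],"hand": 1},
  {"delta_pos": [0,0,0],"turn": [0,0,25.5],"hand": 1},
  {"delta_pos": [0,0,0],"turn": [0,0,25.5],"hand": 1},
])

```text
clock: 15.42
ee_pos: [492.7, 143.0, 221.6]
ee_rot: [-0.654, -3.072, 0.0]
wrist_force: [-4.7, -0.8, 4.4]
opening: 13.6
grasp_force: 45.0
```

```bash
python3 -c "from h import *;st()"
```

```text
15.4167 [492.7 143.  221.6] yaw 156.0 F [-4.7 -0.8  4.4] T [-0.236  1.131 -0.036] 13.589347878525231 45.00124119222164 j [-0.73  0.03  0.41  1.82 -0.01  1.29  0.83]
```

Request:
drive_tool([
  {"delta_pos": [0,0,0],"turn": [0,0,3],"hand": 1},
  {"delta_pos": [0,0,0],"turn": [0,0,6],"hand": 1},
  {"delta_pos": [0,0,0],"turn": [0,0,9],"hand": 1},
  {"delta_pos": [0,0,0],"turn": [0,0,12],"hand": 1},
  {"delta_pos": [0,0,0],"turn": [0,0,15],"hand": 1},
  {"delta_pos": [0,0,0],"turn": [0,0,18],"hand": 1},
  {"delta_pos": [0,0,0],"turn": [0,0,21],"hand": 1},
  {"delta_pos": [0,0,0],"turn": [0,0,22.5],"hand": 1},
  {"delta_pos": [0,0,0],"turn": [0,0,22.5],"hand": 1},
  {"delta_pos": [0,0,0],"turn": [0,0,22.5],"hand": 1},
])

```text
clock: 16.25
ee_pos: [493.2, 143.7, 221.7]
ee_rot: [-1.239, -2.887, -0.001]
wrist_force: [-3.6, 1.3, 3.2]
opening: 13.8
grasp_force: 45.0
```

```bash
python3 -c "from h import *;st()"
```

```text
16.25 [493.2 143.7 221.7] yaw 133.5 F [-3.6  1.3  3.2] T [ 0.092  0.774 -0.051] 13.834286263870645 45.000925892964005 j [-0.74  0.03  0.42  1.82 -0.01  1.29  0.44]
```

The dial was at rest at click 1 (156.0°) and now at click 2 (133.5°). The third click should be at 111°.

Request:
drive_tool([
  {"delta_pos": [0,0,0],"turn": [0,0,3],"hand": 1},
  {"delta_pos": [0,0,0],"turn": [0,0,6],"hand": 1},
  {"delta_pos": [0,0,0],"turn": [0,0,9],"hand": 1},
  {"delta_pos": [0,0,0],"turn": [0,0,12],"hand": 1},
  {"delta_pos": [0,0,0],"turn": [0,0,15],"hand": 1},
  {"delta_pos": [0,0,0],"turn": [0,0,18],"hand": 1},
  {"delta_pos": [0,0,0],"turn": [0,0,21],"hand": 1},
  {"delta_pos": [0,0,0],"turn": [0,0,22.5],"hand": 1},
  {"delta_pos": [0,0,0],"turn": [0,0,22.5],"hand": 1},
  {"delta_pos": [0,0,0],"turn": [0,0,22.5],"hand": 1},
  {"delta_pos": [0,0,0],"turn": [0,0,22.5],"hand": 1},
])

```text
clock: 17.17
ee_pos: [493.8, 144.0, 221.7]
ee_rot: [1.778, 2.589, 0.003]
wrist_force: [0.6, 2.8, -0.5]
opening: 13.8
grasp_force: 45.0
```

Run:
```python
from h import *
st()
from workcell import grab_frame
import cv2
out=[]
for n in("side","top"):
    f=grab_frame(n);u,v=proj(f,[[540,70,150]])[0].astype(int)
    out.append(cv2.resize(f["pixels"][v-65:v+65,u-50:u+50,::-1],(400,520),interpolation=2))
cv2.imwrite("pics/g6.png",np.hstack(out))
```

```text
17.1667 [493.8 144.  221.7] yaw 111.0 F [ 0.6  2.8 -0.5] T [ 0.755 -0.012 -0.046] 13.777844181854258 44.99995275400579 j [-0.75  0.03  0.42  1.82 -0.01  1.29  0.05]
```

View pics/g6.png

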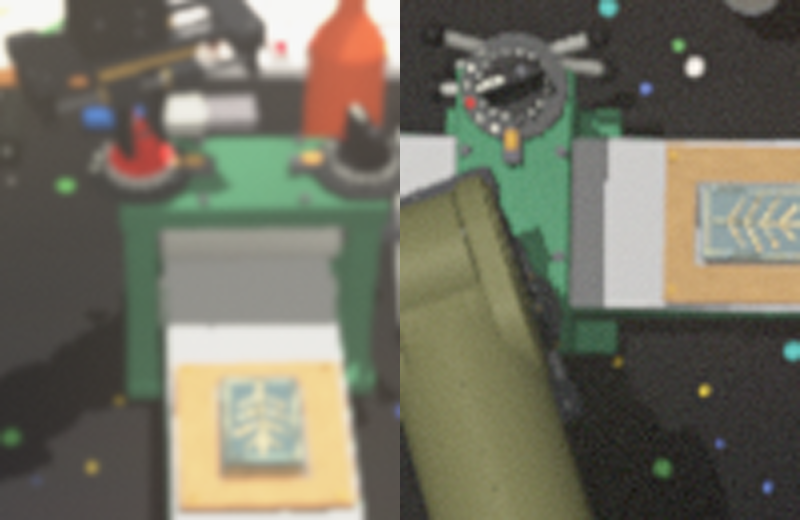

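The block lies square in the jig, at (262,425) in the left panel and (755,222) in the right. The red bar is gripped at yaw 111.0° with almost no torque, which is the third click. I'll hand it in.

```bash
python3 -c "
from workcell import env
print(env.job_done())"
```

```text
the job is handed in; nothing more can be done
None
```

The job is handed in at about 17 s of the 64 s allowed: the lino block lies flat and square in the jig pocket, carved side up, and the gripper is holding the red dial on its third click, counted up from the open stop.

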